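# Load the jar roller, shut its guard and start it

### The arm

A 6-joint arm with a two-finger parallel gripper is mounted at the origin on a cart in front of the work surface, level with it; the furniture and walls round the work are solid. World frame = base frame: x ahead of the robot, y to its left, z up, the work surface at z = 0. Lengths are in m, angles in degrees, forces in N, time in s.
With the tool pointing down it reaches from about 0.4 to 0.825 m from the base axis. Payload 7 kg.
Tool frame: the origin (TCP) lies on the front face of the gripper's body, between the roots of the fingers; the fingertips stand 66 mm ahead of it and the grasp point (between the pads) lies 47 mm ahead of it (ctrl.grasp_offset is the z of the grasp point in the tool frame, in m); z points along the fingers, y is the direction in which the jaws open and shut (so a half turn about z gives the same grasp; the last joint's range is limited). The gripper opens to 88 mm and grips with 3 to 60 N. Pads are 19 mm wide; open, the fingers measure 130 mm over their backs; the gripper's body (78 mm by 193 mm) begins 47 mm behind the grasp point.
Start: joints at [83.887, 20.546, 0.682, 0, -70.136, -16.507], TCP at [0.26, 0.623, 0.292] pointing down, gripper open.
Joint ranges: [-176.03, 176.03], [-82.01, 121.73], [-58.28, 71.71], [-173.87, 95.51], [-174.79, -0.11], [-173.66, 173.66]. Speed limits (degrees/s): [136.94, 136.94, 172.46, 180, 180, 180].

### API

Orientations are given as [roll, pitch, yaw] about the fixed x, y, z axes, in that order (R = Rz(yaw) Ry(pitch) Rx(roll)).
In Python, from plant import ctrl gives the robot as it stands.
- The arm moves only by the shell command python3 -m creep 'ROWS'. ROWS is JSON, a list of rows, each a list of 7 numbers: the turn, a rotation vector about the tool's x, y, z in rad, then the shift along the tool's x, y, z in m, then the opening, from 0 (shut) to 1 (fully open). In form: [[wx, wy, wz, dx, dy, dz, grip], ...]. A call has 1 to 12 rows; each row is the pose to reach, as a shift and turn from the pose commanded when the call began, along the tool's axes at that moment; what a row does not reach only later rows make up. A row lasts 1/12 s, in which the tool goes at most 41.7 mm and 7.16 degrees, less where a joint would pass 70% of its speed; a pose out of reach is approached as far as the arm can. A call with a gripper value outside its range is refused whole. The fingers move at their own pace and stop on an object; the grip force is fixed at half the most. Time passes only in rows, so rows that repeat a pose let the fingers close. It gives the time, the measured TCP pose, the force and the opening at its end, in the units of the state.
- ctrl.get_obs(): the state, without advancing time (a new reading comes with each control period).
- ctrl.snapshot(name): name is "side" or "top"; returns the picture (480x640x3 uint8, blue, green, red); there is no depth.
- ctrl.camera_model(name): a dict with "K" (3x3 intrinsics, pixels), "rvec" (rotation vector, rad) and "tvec" (3), from world to camera coordinates, as OpenCV has them. Camera axes: x right, y down, z forward; pixel columns grow to the right and rows downward; lengths in m; the calibration is good to about 2 mm. A picture is of the moment at which its call begins. camera_model takes no time and is no camera call.
- ctrl.close_job(): hands the job in, once; it reports no verdict.
The state is a dict: "clock": time; "joint_pos": joint angles; "qvel": joint speeds; "tau": joint torques, N m; "tool_pos": TCP position; "orientation": TCP orientation; "force": force on the tool from outside, world axes, zero at the start; "moment": the same for the moment, N m; "opening": finger opening in m.
Only numpy, scipy, OpenCV 4.12 (cv2) and the standard library are available. Lean on these libraries where they do the work, as an engineer would, in place of code of your own. Each camera call takes 0.05 s, during which the arm holds its last target.

### The job

Get the glaze jar mixing: lift the jar that lies on its side in the wooden rest and lay it gently, still on its side, lengthwise in the groove between the two rollers of the jar roller, about midway along them. Slide the clear guard over it until the spring catch clicks down behind the guard's bar, then start the machine for one full run by pressing the black domed plunger of its timer straight down to its stop, and let the plunger come back up. Do not press the plunger while the guard is still open, and leave the thrown cup, the round cutter and the pale jar where they stand.

Things in the scene. Friction and masses are not known exactly. Their poses are not given: they have to be found in the camera images.
- jar_mid (a point): Middle of the jar to be mixed: a closed cylinder 59 mm in diameter and 82 mm long with a rust-coloured body, a paper label and a pale screw lid; 0.11 to 0.23 kg. It lies on its side in the wooden rest. Its z axis runs along the jar from bottom to lid (level at the start).
- jar_rest: Fixed wooden rest in which the jar lies: a plank 64 mm across (x) and 112 mm long (y, along the jar), with two bars along it, 52 mm over their outsides and 30 mm high. Origin: centre of its underside. The jar's middle line lies 55 mm up, so its sides overhang the bars and can be taken from above, across the diameter. It stands in the near part of the table, left or right.
- mill: Jar roller, a fixed grey bench machine 437 mm long (y) and 144 mm deep; origin at its foot. Its motor housing, 118 mm high, is at the +y end, then two rubber rollers 158 mm long, then an upright end plate 128 mm high with the catch on top (up to 155 mm high, reaching 32 mm over the rollers), then at the -y end the low control box with the start plunger. Housing and end plate are 170 mm apart.
- mill_bed (a point): Where the jar's middle belongs: midway along the two rollers, 87 mm above the machine's foot, at the height of the jar's middle when it lies in the groove. y runs along the rollers, towards the motor housing; z is up. The rollers are 25 mm thick, their axes 45 mm apart and 35 mm below this point; they reach 79 mm each way along y. The jar may lie either end first.
- guard_handle (a point): Middle of the guard's handle: a level steel bar 12 mm thick, 96 mm long, across the guard (along the machine's x), 30 mm above its flat top, a post at each end; free under it and on both sides. The guard is a clear tunnel 136 mm wide, 174 mm long, 128 mm high over the foot, the handle at its middle. It slides only along the machine's y; open, it stands over the motor housing.
- guard (a joint): Opening of the guard in m: 0 fully shut against the end plate, grows towards +y of the machine, up to 0.17. It starts open by 0.145 to 0.168. It slides with about 2 N of friction and stays where it is left; from 15 mm on it takes up to about 6 N in all, to push under the spring catch; within the last 1.5 mm the catch is down and holds it.
- latch (a joint): Lift of the spring catch on the end plate in rad: 0 down (rest), up to about 0.2 while the bar on the guard's leading edge passes under its tooth, then back to 0 with a click when it has dropped behind that bar.
- plunger_top (a point): Top centre of the start plunger, which winds the run timer (a full stroke is a full run): a black domed head 38 mm in diameter and 15 mm thick on a steel stem, at the machine's -y end (beyond the end plate), 130 mm over the foot when up. It stands 148 mm from mill_bed towards -y.
- plunger (a joint): Plunger's depth in m: 0 up, 0.020 at its stop; it moves straight down against a spring (4 N at first, 12 N at the stop) and comes up by itself when let go.
- thrown_cup: Thrown clay cup, 65 mm wide and 62 mm high, standing in the near part of the table on the side where the rest is not. Origin: centre of its underside. Not to be disturbed.
- cutter_ring: Round metal clay cutter, 70 mm wide and 32 mm high, near the front edge of the table. Origin: centre of its underside. Not to be disturbed.
- pale_jar: A second jar, same size as the first but with a pale body, standing upright to the left of the machine's motor housing. Origin: centre of its underside. Not to be disturbed.

How it is judged:
By the outcome, as a careful person would: the job done as asked, in the order asked, and still so for the second after the job is handed in, with the robot touching nothing.
It also fails if it takes over 59 s, if anything falls off the work surface, if the arm or the gripper's body presses on something with over 40 N, if the wrist force passes 120 N, or if a joint passes its speed limit or range.

## Working session

There is one attempt and no reset: what is moved stays moved. The work goes in short steps, Python scripts to look and compute and a shell command to move; the robot and the scene stay as the last step left them, time stands still between calls to the robot, and variables do not carry over. Pictures are saved under pics/ and viewed, and the job is handed in when it is done.

```bash
ls; mkdir -p pics; python3 - <<'E'
from plant import ctrl
import cv2
for n in("side","top"):
    im=ctrl.snapshot(n); cv2.imwrite(f"pics/{n}0.png",im)
    m=ctrl.camera_model(n); print(n,m)
o=ctrl.get_obs();print(o)
E
```

```text
pics
side {'K': array([[580.45301835,   0.        , 318.68870671],
       [  0.        , 580.45301835, 232.11811441],
       [  0.        ,   0.        ,   1.        ]]), 'rvec': array([ 1.90197431, -0.50966493,  0.37339775]), 'tvec': array([-0.40425245,  0.22440203,  1.12761744])}
top {'K': array([[534.53230501,   0.        , 320.47763205],
       [  0.        , 534.53230501, 244.24425633],
       [  0.        ,   0.        ,   1.        ]]), 'rvec': array([ 2.132765  , -2.16528773,  0.09774216]), 'tvec': array([0.05579736, 0.51821591, 1.13756314])}
{'clock': 0.1, 'joint_pos': array([ 8.38856007e+01,  2.05864886e+01,  6.39952419e-01, -1.64518127e-02,
       -7.01371137e+01, -1.65063327e+01]), 'qvel': array([-0.04556534,  0.01897036,  0.15668173, -0.00581801, -0.00901386,
        0.04503828]), 'tau': array([-2.48065655e-03, -5.84165955e+01,  2.93752116e+01,  7.01548308e+00,
        1.02076528e-02, -4.11791859e-05]), 'tool_pos': array([0.25952348, 0.62274928, 0.29133693]), 'orientation': array([ 1.79915403e+02, -8.93936219e-03, -2.26263265e+01]), 'force': array([ 1.15415813,  0.26774516, -0.68369002]), 'moment': array([ 0.02046225, -0.0112569 ,  0.03543326]), 'opening': 0.0876092027852941}
```

View pics/side0.png

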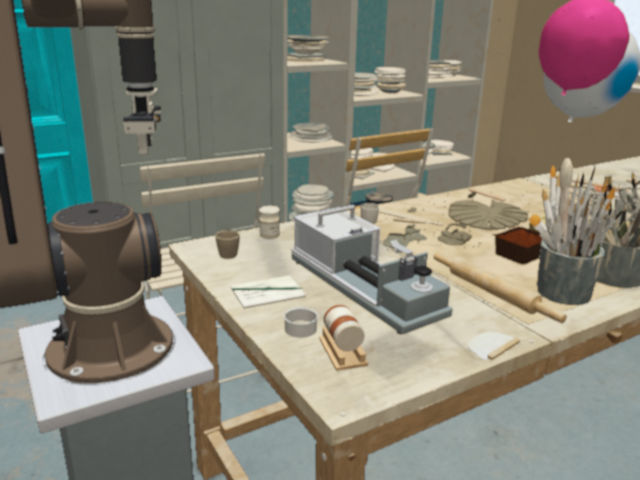

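View pics/top0.png

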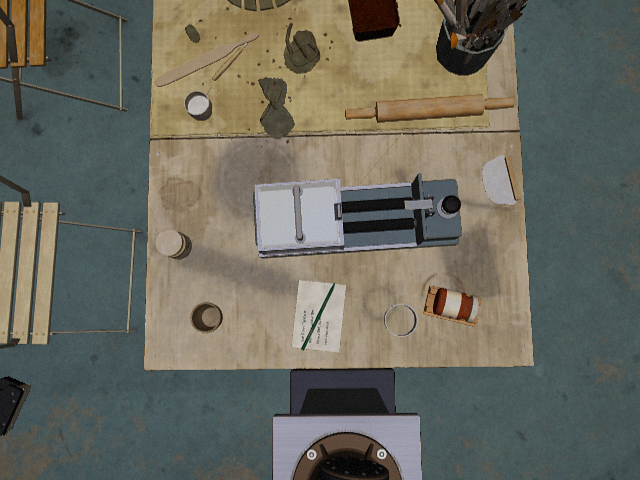

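The views show the jar and rest at about (452,305) in the top view, the mill from (255,215) to (460,210), the plunger at (449,204) and the handle at about (297,213). I'll enlarge these to measure them.

```bash
cat > h.py <<'E'
import numpy as np, cv2
from plant import ctrl
def cam(n):
    m=ctrl.camera_model(n); R=cv2.Rodrigues(m["rvec"])[0]; return m["K"],R,np.array(m["tvec"]).ravel()
def ray(n,u,v):
    K,R,t=cam(n); d=R.T@np.linalg.solve(K,[u,v,1.]); return -R.T@t,d/np.linalg.norm(d)
def onz(n,u,v,z):
    c,d=ray(n,u,v); return c+d*(z-c[2])/d[2]
def tri(a,b):
    (c,d),(e,f)=ray("top",*a),ray("side",*b)
    s=np.linalg.lstsq(np.c_[d,-f],e-c,rcond=None)[0]; p,q=c+d*s[0],e+f*s[1]
    return (p+q)/2,np.linalg.norm(p-q)
def proj(n,P):
    m=ctrl.camera_model(n); return cv2.projectPoints(np.array(P,float).reshape(-1,3),m["rvec"],m["tvec"],m["K"],None)[0].reshape(-1,2)
E
python3 - <<'E'
import cv2
t=cv2.imread("pics/top0.png"); s=cv2.imread("pics/side0.png")
def c(im,x,y,w,h,f,n): cv2.imwrite(n,cv2.resize(im[y:y+h,x:x+w],None,fx=f,fy=f,interpolation=cv2.INTER_CUBIC))
c(t,245,170,230,95,3.4,"pics/tm.png"); c(t,415,275,75,60,8,"pics/tj.png")
c(s,280,190,190,145,4,"pics/sm.png"); c(s,270,290,110,85,7,"pics/sj.png")
E
```

```text
(no output)
```

View pics/tm.png

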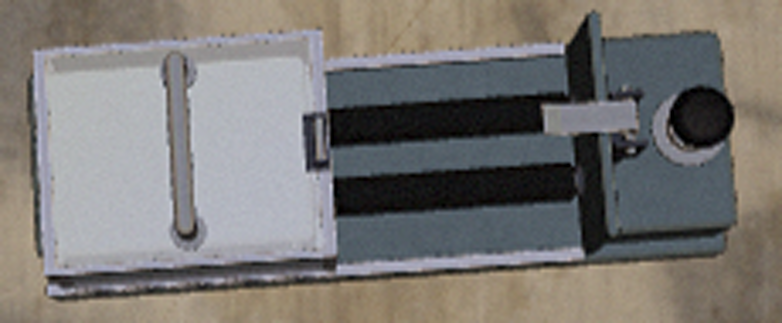

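View pics/tj.png

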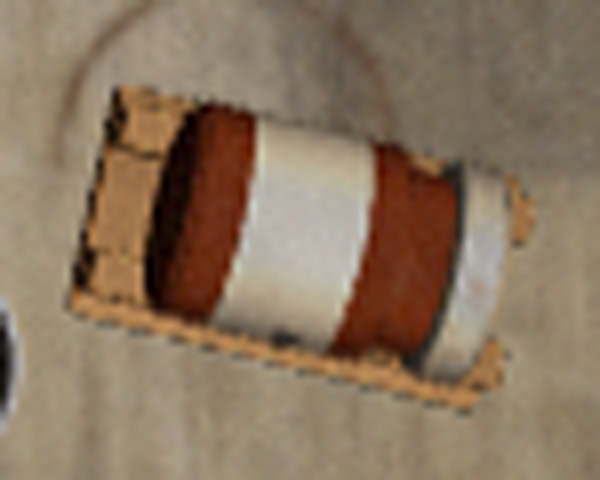

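View pics/sm.png

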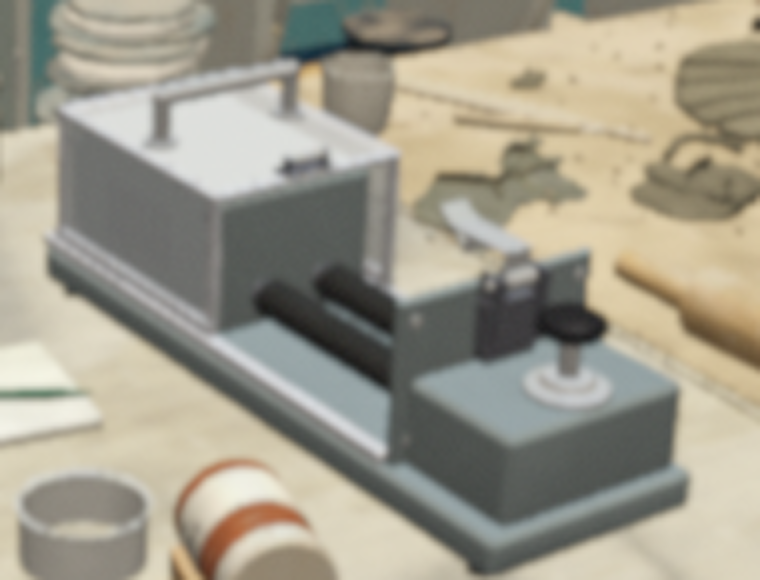

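View pics/sj.png

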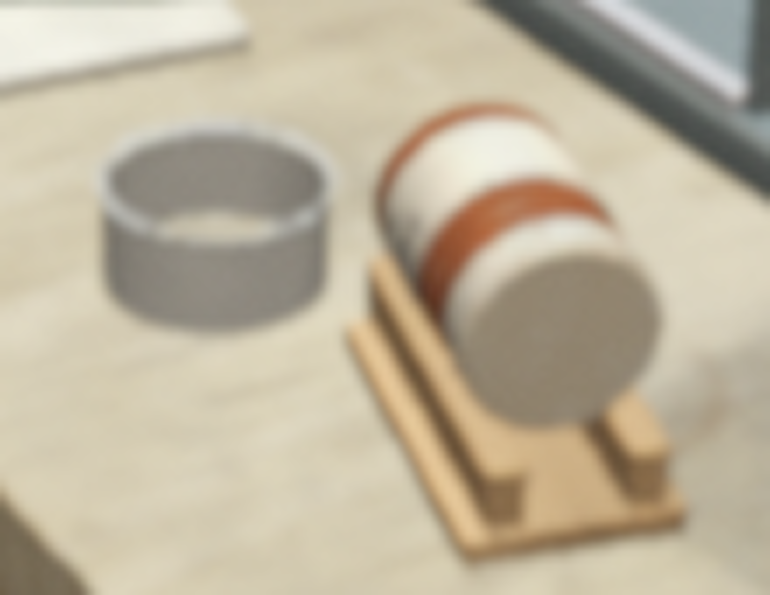

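```bash
python3 - <<'E'
from h import *
np.set_printoptions(precision=4,suppress=True)
tm=lambda x,y:(245+(x+.5)/3.4-.5,170+(y+.5)/3.4-.5)
tj=lambda x,y:(415+(x+.5)/8-.5,275+(y+.5)/8-.5)
sm=lambda x,y:(280+(x+.5)/4-.5,190+(y+.5)/4-.5)
sj=lambda x,y:(270+(x+.5)/7-.5,290+(y+.5)/7-.5)
g=[onz("top",*tm(*p),.128) for p in[(35,52),(320,32),(335,262),(50,275)]]
for p in g:print("g",p)
gc=sum(g)/4; print("gc",gc,[np.linalg.norm(g[i]-g[i-1]) for i in range(4)])
gs=[onz("side",*sm(*p),.128) for p in[(62,108),(215,198),(395,157)]]
for p in gs:print("gs",p)
for a,b in[((177,58),(293,68)),((187,232),(160,98))]:print("handle",tri(tm(*a),sm(*b)),onz("top",*tm(*a),.161))
print("plunger",tri(tm(702,117),sm(573,320)),onz("top",*tm(702,117),.124))
d=(g[1]-g[0])/np.linalg.norm(g[1]-g[0]);
for a,b in[((35,52),(320,32)),((50,275),(335,262))]:
  v=onz("top",*tm(*a),.128)-onz("top",*tm(*b),.128);print("dir y",np.degrees(np.arctan2(v[1],v[0]))-90)
v=onz("top",*tm(*(177,58)),.158)-onz("top",*tm(187,232),.158);print("dir x",np.degrees(np.arctan2(v[1],v[0])))
for a,b in[((330,145),(540,133)),((338,215),(575,196)),((340,180),(575,163))]:
  p,q=onz("top",*tm(*a),.055),onz("top",*tm(*b),.055);v=p-q;print("roller",p,q,np.degrees(np.arctan2(v[1],v[0]))-90)
# base outline
for a,b in [((48,297),(725,252))]:
  p,q=onz("top",*tm(*a),.02),onz("top",*tm(*b),.02);v=p-q;print("base",p,q,np.degrees(np.arctan2(v[1],v[0]))-90)
# jar
print("lid c",onz("side",*sj(563,338),.055))
for p in[(505,178),(440,378),(205,103),(165,312)]:print("jar corner",onz("top",*tj(*p),.055))
p,q=onz("top",*tj(72,305),.01),onz("top",*tj(470,408),.01);v=p-q;print("rest edge",p,q,np.degrees(np.arctan2(v[1],v[0]))-90)
# label edges
for p in[(255,112),(222,320),(375,140),(335,352)]:print("label",onz("top",*tj(*p),.055))
E
```

```text
g [0.6314 0.1774 0.128 ]
g [0.6402 0.0066 0.128 ]
g [0.5019 0.0002 0.128 ]
g [0.497  0.1684 0.128 ]
gc [0.5676 0.0881 0.128 ] [np.float64(0.13475349735302486), np.float64(0.17100940685377872), np.float64(0.13848199076081483), np.float64(0.1682641217903775)]
gs [0.5026 0.1746 0.128 ]
gs [0.5089 0.0036 0.128 ]
gs [0.6389 0.0074 0.128 ]
handle (array([0.6185, 0.0897, 0.1623]), np.float64(0.0005717617804325166)) [0.6185 0.0899 0.161 ]
handle (array([0.5181, 0.0844, 0.1611]), np.float64(0.002829307193558606)) [0.5169 0.0851 0.161 ]
plunger (array([ 0.5852, -0.2186,  0.1266]), np.float64(0.0012156083777588526)) [ 0.5852 -0.2188  0.124 ]
dir y 2.9545408724713127
dir y 1.6802773259769026
dir x 2.7472593253551882
roller [0.5847 0.0007 0.055 ] [ 0.5899 -0.132   0.055 ] 2.2683634624554827
roller [ 0.5399 -0.0035  0.055 ] [ 0.5493 -0.1527  0.055 ] 3.639681435471843
roller [ 0.5621 -0.0052  0.055 ] [ 0.5704 -0.1534  0.055 ] 3.1690124443459666
base [0.4942 0.1849 0.02  ] [ 0.5163 -0.253   0.02  ] 2.889097609362409
lid c [ 0.377  -0.2684  0.055 ]
jar corner [ 0.3995 -0.2814  0.055 ]
jar corner [ 0.3478 -0.262   0.055 ]
jar corner [ 0.4203 -0.2038  0.055 ]
jar corner [ 0.3658 -0.1913  0.055 ]
rest edge [ 0.3674 -0.1744  0.01  ] [ 0.3383 -0.2809  0.01  ] -15.305802133379416
label [ 0.4177 -0.2168  0.055 ]
label [ 0.3636 -0.206   0.055 ]
label [ 0.4099 -0.2479  0.055 ]
label [ 0.3549 -0.2351  0.055 ]
```

The mill is turned about +2.8°. The bed is at about (0.577,-0.071,0.087), the jar's middle at about (0.384,-0.234,0.055) with its axis at a yaw of about -15°, the handle at (0.568,0.087,0.158) and the plunger at (0.585,-0.219,0.130). I'll keep the tool at a yaw of -105° for the jar and -87° at the mill.

```bash
cat >> h.py <<'E'
from scipy.spatial.transform import Rotation as Rn
def Rd(y): return Rn.from_euler("xyz",[180,0,y],degrees=True)
def rel(p0,y0,p,y):
    A=Rd(y0); d=A.inv().apply(np.array(p)-p0); w=(A.inv()*Rd(y)).as_rotvec(); return np.round(np.r_[w,d],4)
E
python3 - <<'E'
from h import *
s=[.26,.623,.292]
for p,y in[((.38,.42,.29),-50),((.46,.2,.28),-75),((.45,-.05,.27),-95),((.384,-.234,.2),-105)]: print(rel(s,-22.62,p,y))
E
```

```text
[-0.     -0.      0.4779  0.1888  0.1412  0.002 ]
[ 0.     -0.      0.9142  0.3473  0.3135  0.012 ]
[ 0.     -0.      1.2633  0.4342  0.5482  0.022 ]
[ 0.     -0.      1.4378  0.4441  0.7434  0.092 ]
```

```bash
python3 -m creep '[[0,0,0.24,0.094,0.07,0,1],[0,0,0.24,0.094,0.07,0,1],[0,0,0.24,0.094,0.07,0,1],[0,0,0.478,0.189,0.141,0.002,1],[0,0,0.478,0.189,0.141,0.002,1],[0,0,0.478,0.189,0.141,0.002,1],[0,0,0.7,0.268,0.227,0.007,1],[0,0,0.7,0.268,0.227,0.007,1],[0,0,0.7,0.268,0.227,0.007,1],[0,0,0.914,0.347,0.313,0.012,1],[0,0,0.914,0.347,0.313,0.012,1],[0,0,0.914,0.347,0.313,0.012,1]]'
python3 - <<'E'
from h import *
o=ctrl.get_obs();print(o['tool_pos'],o['orientation'],o['clock'])
s=[.46,.2,.28]
for p,y in[((.46,.0,.27),-93),((.384,-.234,.2),-105)]: print(rel(s,-75,p,y))
E
```

```text
clock: 1.1
tool_pos: [0.4595, 0.1981, 0.28]
orientation: [180.0, -0.0, -75.3]
force: [-0.2, 0.4, -0.4]
opening: 0.0875
[0.45952867 0.19805752 0.27995458] [ 1.79973905e+02 -7.01875621e-03 -7.53330153e+01] 1.1
[ 0.     -0.      0.3142  0.1932  0.0518  0.01  ]
[ 0.     -0.      0.5236  0.3995  0.1857  0.08  ]
```

```bash
python3 -m creep '[[0,0,0.1,0.04,0.01,0.002,1],[0,0,0.2,0.08,0.02,0.004,1],[0,0,0.3,0.12,0.032,0.006,1],[0,0,0.31,0.16,0.043,0.008,1],[0,0,0.31,0.193,0.052,0.01,1],[0,0,0.4,0.23,0.075,0.023,1],[0,0,0.52,0.265,0.098,0.034,1],[0,0,0.52,0.3,0.12,0.046,1],[0,0,0.52,0.335,0.143,0.058,1],[0,0,0.52,0.37,0.166,0.07,1],[0,0,0.52,0.4,0.186,0.08,1],[0,0,0.52,0.4,0.186,0.08,1]]'
python3 - <<'E'
from h import *
o=ctrl.get_obs();print(o['tool_pos'],o['orientation'],o['joint_pos'])
for n in("side","top"):
    im=ctrl.snapshot(n); cv2.imwrite(f"pics/{n}1.png",im)
t=cv2.imread("pics/top1.png")[230:370,380:520];s=cv2.imread("pics/side1.png")[220:380,260:420]
cv2.imwrite("pics/c1.png",np.hstack([cv2.resize(t,(400,400)),cv2.resize(s,(400,400))]))
E
```

```text
clock: 2.1
tool_pos: [0.3801, -0.2373, 0.1981]
orientation: [179.8, -0.0, -105.0]
force: [-0.8, 0.6, 0.3]
opening: 0.0878
[ 0.38010644 -0.23734864  0.198068  ] [ 1.79772971e+02 -1.51321456e-02 -1.05024701e+02] [-6.65460098e+00  4.12378814e+00 -3.43253517e+01 -2.30099741e-02
 -5.17776763e+01 -8.35585808e+00]
```

View pics/c1.png

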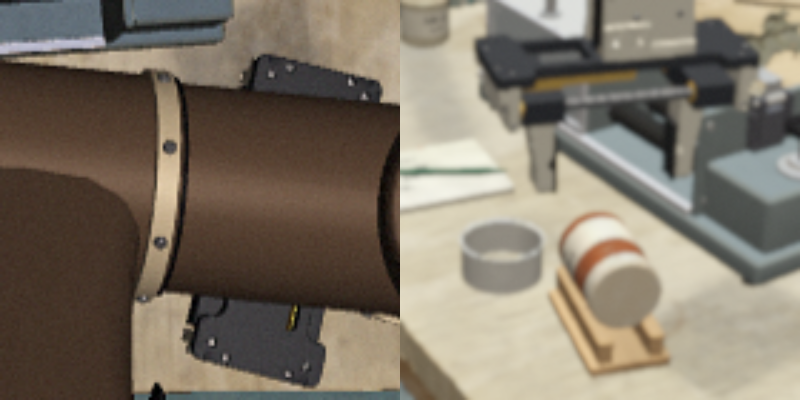

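```bash
python3 - <<'E'
from h import *
o=ctrl.get_obs();print(o['tool_pos'],o['orientation'],o['clock'])
s=o['tool_pos']
print(rel(s,-105,(.3855,-.233,.106),-105))
E
```

```text
[ 0.38200462 -0.23541233  0.19923112] [ 1.79868513e+02 -1.25083363e-02 -1.05028232e+02] 2.2
[ 0.      0.      0.     -0.0032 -0.0028  0.0932]
```

```bash
python3 -m creep '[[0,0,0,-0.0014,-0.0012,0.03,1],[0,0,0,-0.0014,-0.0012,0.06,1],[0,0,0,-0.0014,-0.0012,0.08,1],[0,0,0,-0.0014,-0.0012,0.09,1],[0,0,0,-0.0014,-0.0012,0.094,1],[0,0,0,-0.0014,-0.0012,0.094,1],[0,0,0,-0.0014,-0.0012,0.094,1],[0,0,0,-0.0014,-0.0012,0.094,1]]'
python3 - <<'E'
from h import *
o=ctrl.get_obs();print(o['tool_pos'],o['orientation'],o['clock'],o['force'])
cv2.imwrite("pics/c2.png",cv2.resize(ctrl.snapshot("side")[220:380,260:420],(600,600)))
E
```

```text
clock: 2.87
tool_pos: [0.386, -0.2326, 0.1072]
orientation: [-179.9, 0.0, -104.7]
force: [0.5, -0.2, 0.2]
opening: 0.0876
[ 0.38599084 -0.23255942  0.10717549] [-1.79888810e+02  7.62515192e-03 -1.04727818e+02] 2.8667 [ 0.45052776 -0.17135205  0.19176578]
```

View pics/c2.png

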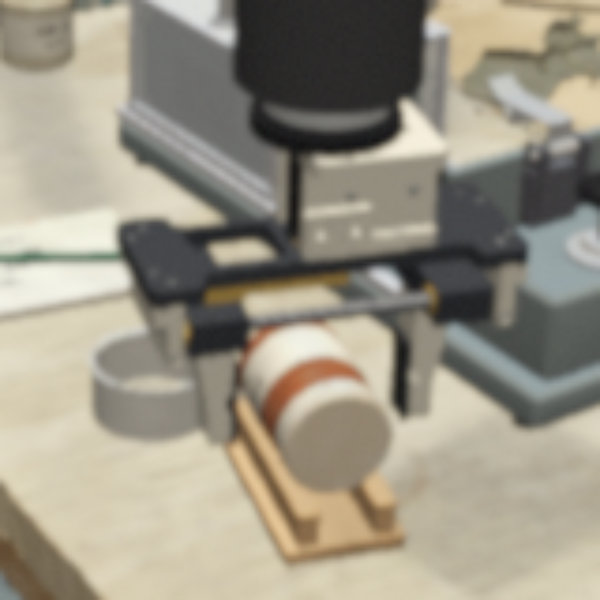

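The fingers straddle the jar: the left one is at about (215,400) in this crop, the right one at about (412,370). I'll close them.

```bash
python3 -m creep '[[0,0,0,0,0,0,0.85],[0,0,0,0,0,0,0.78],[0,0,0,0,0,0,0.72],[0,0,0,0,0,0,0.66],[0,0,0,0,0,0,0.5],[0,0,0,0,0,0,0.3],[0,0,0,0,0,0,0.3],[0,0,0,0,0,0,0.3]]'; python3 -m creep '[[0,0,0,0,0,0,0.3],[0,0,0,0,0,-0.005,0.3],[0,0,0,0,0,-0.015,0.3],[0,0,0,0,0,-0.035,0.3],[0,0,0,0,0,-0.06,0.3],[0,0,0,0,0,-0.09,0.3],[0,0,0,0,0,-0.12,0.3],[0,0,0,0,0,-0.145,0.3],[0,0,0,0,0,-0.16,0.3],[0,0,0,0,0,-0.164,0.3],[0,0,0,0,0,-0.164,0.3]]'
python3 - <<'E'
from h import *
o=ctrl.get_obs();print(o['tool_pos'],o['orientation'],o['clock'],o['force'])
cv2.imwrite("pics/c3.png",cv2.resize(ctrl.snapshot("side")[170:380,240:450],(600,600)))
E
```

```text
clock: 3.58
tool_pos: [0.3841, -0.2327, 0.1061]
orientation: [179.9, -0.0, -104.8]
force: [-3.4, 2.2, 4.7]
opening: 0.0565
clock: 4.5
tool_pos: [0.3854, -0.2328, 0.2711]
orientation: [-179.9, 0.0, -104.8]
force: [0.5, -0.1, -2.8]
opening: 0.0561
[ 0.38536135 -0.23283114  0.27106896] [-1.79854205e+02  3.02412229e-02 -1.04790342e+02] 4.5 [ 0.52681397 -0.08082123 -2.76230226]
```

View pics/c3.png

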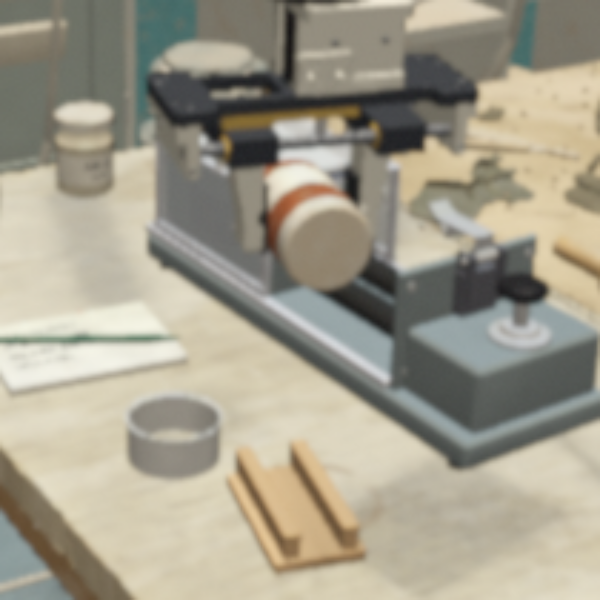

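```bash
python3 - <<'E'
from h import *
o=ctrl.get_obs();T=o['tool_pos'];y=np.radians(o['orientation'][2]);a=np.array([np.cos(y),np.sin(y),0]);n=np.array([-a[1],a[0],0])
im=ctrl.snapshot("side")
cv2.imwrite("pics/c4.png",cv2.resize(im[215:285,315:385],(560,560),interpolation=cv2.INTER_CUBIC))
for u,v in[(353.8,257.5)]:
    c,d=ray("side",u,v); P=c+d*(((T-c)@n)/(d@n)); print((P-T)@a,P-T)
print(o['clock'],T)
E
```

```text
0.04124227144203678 [-0.01053483 -0.03987408 -0.04925946]
4.55 [ 0.38474344 -0.23264694  0.26970987]
```

View pics/c4.png

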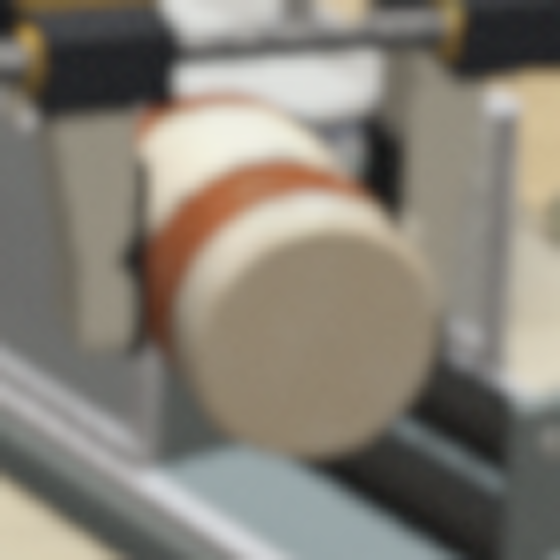

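```bash
python3 - <<'E'
from h import *
print(rel((.3855,-.233,.27),-105,(.577,-.071,.27),-87.2))
E
```

```text
[ 0.      0.     -0.3107 -0.206  -0.143  -0.    ]
```

```bash
python3 -m creep '[[0,0,-0.04,-0.02,-0.014,0,0.3],[0,0,-0.08,-0.045,-0.031,0,0.3],[0,0,-0.12,-0.072,-0.05,0,0.3],[0,0,-0.16,-0.1,-0.07,0,0.3],[0,0,-0.2,-0.128,-0.089,0,0.3],[0,0,-0.25,-0.156,-0.108,0,0.3],[0,0,-0.29,-0.182,-0.126,0,0.3],[0,0,-0.311,-0.2,-0.139,0,0.3],[0,0,-0.311,-0.206,-0.143,0,0.3],[0,0,-0.311,-0.206,-0.143,0,0.3],[0,0,-0.311,-0.206,-0.143,0,0.3],[0,0,-0.311,-0.206,-0.143,0,0.3]]'
python3 -m creep '[[0,0,0,0,0,0.02,0.3],[0,0,0,0,0,0.045,0.3],[0,0,0,0,0,0.07,0.3],[0,0,0,0,0,0.085,0.3],[0,0,0,0,0,0.095,0.3],[0,0,0,0,0,0.1,0.3],[0,0,0,0,0,0.1,0.3],[0,0,0,0,0,0.1,0.3]]'
python3 - <<'E'
from h import *
o=ctrl.get_obs();print(o['tool_pos'],o['orientation'],o['clock'],o['force'])
cv2.imwrite("pics/c5.png",cv2.resize(ctrl.snapshot("side")[170:330,290:450],(600,600)))
cv2.imwrite("pics/t5.png",cv2.resize(ctrl.snapshot("top")[170:260,240:470],(800,313)))
E
```

```text
clock: 5.6
tool_pos: [0.5748, -0.0706, 0.2691]
orientation: [179.9, -0.0, -87.0]
force: [-0.9, 0.9, -2.0]
opening: 0.0561
clock: 6.27
tool_pos: [0.5762, -0.0704, 0.171]
orientation: [-179.9, -0.0, -87.0]
force: [0.4, -0.6, -2.5]
opening: 0.0561
[ 0.57617765 -0.07037205  0.17101183] [-1.79936764e+02 -7.28078550e-03 -8.69730607e+01] 6.2667 [ 0.40945273 -0.60963152 -2.50661155]
```

View pics/c5.png

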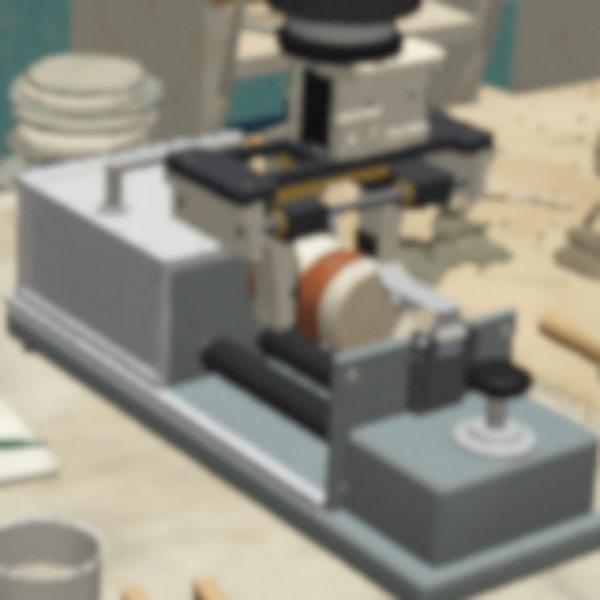

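View pics/t5.png

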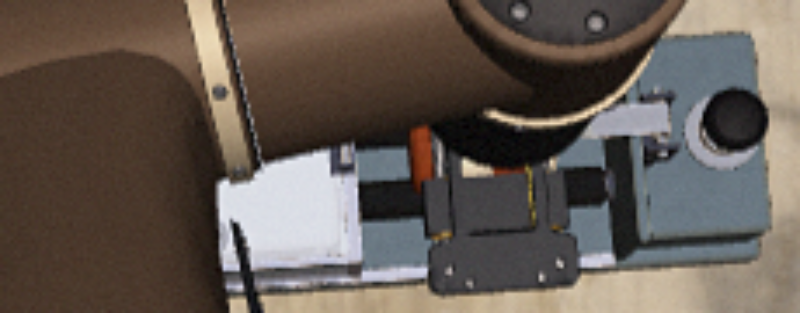

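```bash
python3 -m creep '[[0,0,0,0.0004,0,0.008,0.3],[0,0,0,0.0004,0,0.014,0.3],[0,0,0,0.0004,0,0.02,0.3],[0,0,0,0.0004,0,0.025,0.3],[0,0,0,0.0004,0,0.028,0.3],[0,0,0,0.0004,0,0.029,0.3],[0,0,0,0.0004,0,0.03,0.3],[0,0,0,0.0004,0,0.03,0.3]]'
```

```text
clock: 7.03
tool_pos: [0.5759, -0.0705, 0.14]
orientation: [180.0, -0.0, -87.0]
force: [-0.2, -0.0, -1.7]
opening: 0.0561
```

```bash
python3 -m creep '[[0,0,0,0,0,0.0005,0.3],[0,0,0,0,0,0.001,0.3],[0,0,0,0,0,0.001,0.3]]'; python3 -m creep '[[0,0,0,0,0,0.0005,0.3],[0,0,0,0,0,0.001,0.3],[0,0,0,0,0,0.001,0.3]]'
```

```text
clock: 7.28
tool_pos: [0.5759, -0.0705, 0.1393]
orientation: [-180.0, 0.0, -87.0]
force: [-0.0, 0.5, -2.9]
opening: 0.0562
clock: 7.53
tool_pos: [0.5764, -0.0706, 0.1388]
orientation: [-179.9, -0.0, -86.9]
force: [0.2, -0.7, 3.1]
opening: 0.0564
```

```bash
python3 -m creep '[[0,0,0,0,0,0,0.62],[0,0,0,0,0,0,0.65],[0,0,0,0,0,0,0.68],[0,0,0,0,0,0,0.72],[0,0,0,0,0,0,0.78],[0,0,0,0,0,0,0.86],[0,0,0,0,0,0,0.95],[0,0,0,0,0,0,0.95]]';  python3 -m creep '[[0,0,0,0,0,-0.004,0.95],[0,0,0,0,0,-0.012,0.95],[0,0,0,0,0,-0.03,0.95],[0,0,0,0,0,-0.06,0.95],[0,0,0,0,0,-0.09,0.95],[0,0,0,0,0,-0.112,0.8],[0,0,0,0,0,-0.112,0.4],[0,0,0,0,0,-0.112,0],[0,0,0,0,0,-0.112,0],[0,0,0,0,0,-0.112,0]]'
python3 - <<'E'
from h import *
o=ctrl.get_obs();print(o['tool_pos'],o['orientation'],o['clock'],o['force'])
cv2.imwrite("pics/c6.png",cv2.resize(ctrl.snapshot("side")[170:330,290:450],(600,600)))
E
```

```text
clock: 8.2
tool_pos: [0.5757, -0.0705, 0.138]
orientation: [180.0, -0.0, -87.0]
force: [0.0, 0.2, 0.5]
opening: 0.0808
clock: 9.03
tool_pos: [0.5753, -0.0706, 0.2495]
orientation: [179.9, 0.0, -87.0]
force: [0.2, -0.1, -0.3]
opening: 0.0554
[ 0.57527193 -0.07055212  0.24946368] [ 1.79917608e+02  3.82797786e-03 -8.69736083e+01] 9.0333 [ 0.21082287 -0.06205834 -0.34121322]
```

View pics/c6.png

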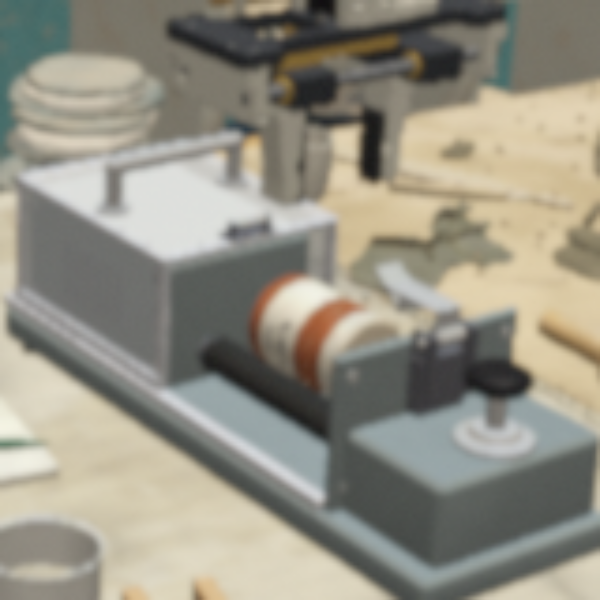

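The jar lies in the groove with its lid towards the end plate, at about (325,330) in the crop. Next I'll go behind the handle with the fingers closed.

```bash
python3 -m creep '[[0,0,0,-0.03,0.0015,0,0],[0,0,0,-0.065,0.0015,0,0],[0,0,0,-0.1,0.0015,0,0],[0,0,0,-0.14,0.0015,0,0],[0,0,0,-0.175,0.0015,0,0],[0,0,0,-0.2,0.0015,0,0],[0,0,0,-0.205,0.0015,0,0],[0,0,0,-0.205,0.0015,0.015,0],[0,0,0,-0.205,0.0015,0.033,0],[0,0,0,-0.205,0.0015,0.046,0],[0,0,0,-0.205,0.0015,0.046,0],[0,0,0,-0.205,0.0015,0.046,0]]'
python3 - <<'E'
from h import *
o=ctrl.get_obs();print(o['tool_pos'],o['orientation'],o['clock'],o['force'],o['opening'])
cv2.imwrite("pics/c7.png",cv2.resize(ctrl.snapshot("side")[150:310,270:430],(600,600)))
E
```

```text
clock: 10.08
tool_pos: [0.5631, 0.1336, 0.2031]
orientation: [179.9, -0.1, -87.0]
force: [0.9, 0.0, -0.0]
opening: 0.0003
[0.56310646 0.13362035 0.20314899] [ 1.79858313e+02 -8.99123317e-02 -8.69651254e+01] 10.0833 [ 0.90893167  0.0421851  -0.03527798] 0.00029190557039717753
```

View pics/c7.png

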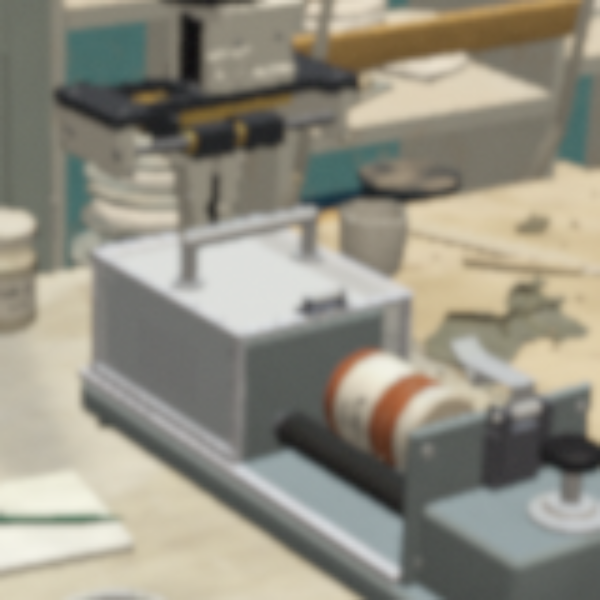

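```bash
python3 -m creep '[[0,0,0,0.01,0,0,0],[0,0,0,0.02,0,0,0],[0,0,0,0.03,0,0,0],[0,0,0,0.045,0,0,0],[0,0,0,0.06,0,0,0],[0,0,0,0.075,0,0,0],[0,0,0,0.09,0,0,0],[0,0,0,0.105,0,0,0],[0,0,0,0.118,0,0,0],[0,0,0,0.13,0,0,0],[0,0,0,0.14,0,0,0],[0,0,0,0.147,0,0,0]]'
python3 - <<'E'
from h import *
o=ctrl.get_obs();print(o['tool_pos'],o['orientation'],o['clock'],o['force'],o['opening'])
cv2.imwrite("pics/c8.png",cv2.resize(ctrl.snapshot("side")[170:330,290:450],(600,600)))
E
```

```text
clock: 11.13
tool_pos: [0.5715, -0.014, 0.2045]
orientation: [-180.0, 0.0, -87.0]
force: [0.1, 3.3, 2.2]
opening: 0.0004
[ 0.57147838 -0.01400851  0.20446488] [-1.79964090e+02  3.98237023e-03 -8.70028781e+01] 11.1333 [0.12744438 3.32342846 2.21032238] 0.00041386637086890155
```

View pics/c8.png

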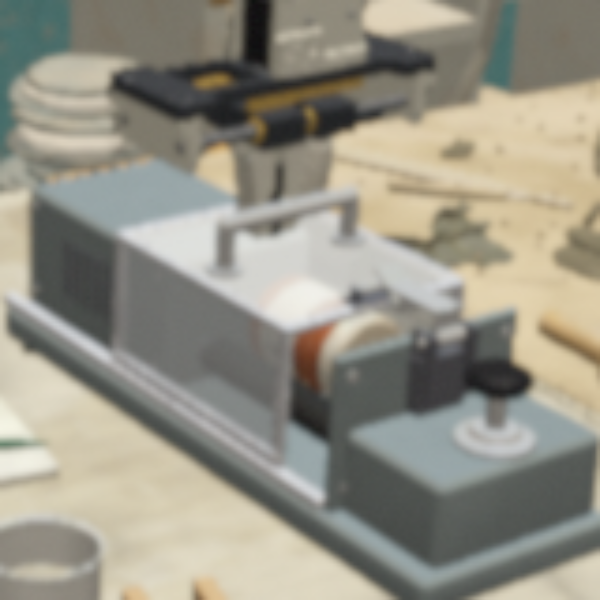

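```bash
python3 -m creep '[[0,0,0,0.005,0,0,0],[0,0,0,0.01,0,0,0],[0,0,0,0.015,0,0,0],[0,0,0,0.02,0,0,0],[0,0,0,0.023,0,0,0],[0,0,0,0.026,0,0,0]]'; python3 -m creep '[[0,0,0,0.002,0,0,0],[0,0,0,0.004,0,0,0],[0,0,0,0.006,0,0,0],[0,0,0,0.008,0,0,0],[0,0,0,0.008,0,0,0]]'; python3 -m creep '[[0,0,0,0.001,0,0,0],[0,0,0,0.002,0,0,0],[0,0,0,0.003,0,0,0],[0,0,0,0.003,0,0,0]]'
python3 - <<'E'
from h import *
cv2.imwrite("pics/c9.png",cv2.resize(ctrl.snapshot("side")[200:300,330:430],(600,600),interpolation=cv2.INTER_CUBIC))
E
```

```text
clock: 11.68
tool_pos: [0.5725, -0.0385, 0.204]
orientation: [180.0, 0.0, -87.0]
force: [-2.7, 7.5, 2.5]
opening: -0.0001
clock: 12.1
tool_pos: [0.5729, -0.0464, 0.204]
orientation: [180.0, 0.0, -87.0]
force: [-1.1, 4.1, 0.4]
opening: 0.0006
clock: 12.43
tool_pos: [0.5731, -0.0496, 0.204]
orientation: [180.0, 0.0, -87.0]
force: [-0.5, 2.9, 1.2]
opening: 0.0001
```

View pics/c9.png

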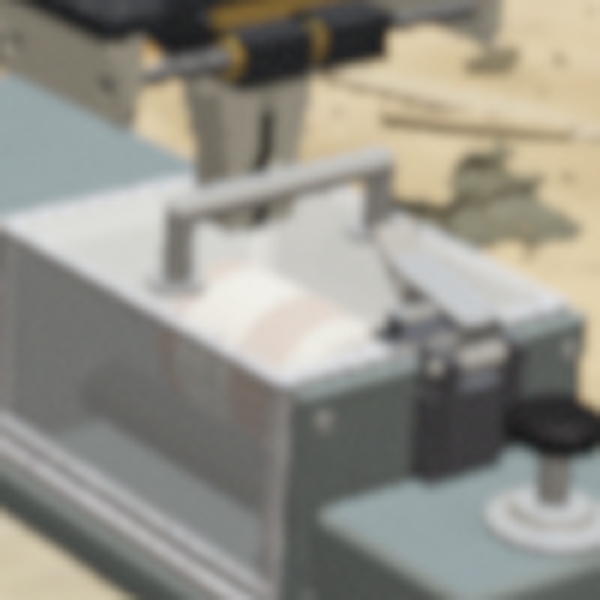

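The push force peaked at 7.5 N and then fell to 2.9 N, and the guard is almost shut. I'll creep on to the stop.

```bash
for i in 1 2 ; do python3 -m creep '[[0,0,0,0.0005,0,0,0],[0,0,0,0.001,0,0,0],[0,0,0,0.0015,0,0,0],[0,0,0,0.0015,0,0,0]]'|grep -E "pos|force"; done
```

```text
tool_pos: [0.5733, -0.0515, 0.2041]
force: [-0.4, 0.5, 0.3]
tool_pos: [0.5733, -0.0526, 0.2041]
force: [-1.4, 2.0, -0.4]
```

```bash
for i in 1 2 ; do python3 -m creep '[[0,0,0,0.0005,0,0,0],[0,0,0,0.001,0,0,0],[0,0,0,0.0015,0,0,0],[0,0,0,0.0015,0,0,0]]'|grep -E "pos|force"; done
python3 - <<'E'
from h import *
cv2.imwrite("pics/c10.png",cv2.resize(ctrl.snapshot("side")[200:300,330:430],(600,600),interpolation=cv2.INTER_CUBIC))
E
```

```text
tool_pos: [0.5734, -0.0529, 0.2041]
force: [-3.5, 9.5, 0.6]
tool_pos: [0.5734, -0.0532, 0.2041]
force: [-5.2, 16.1, 2.5]
```

View pics/c10.png

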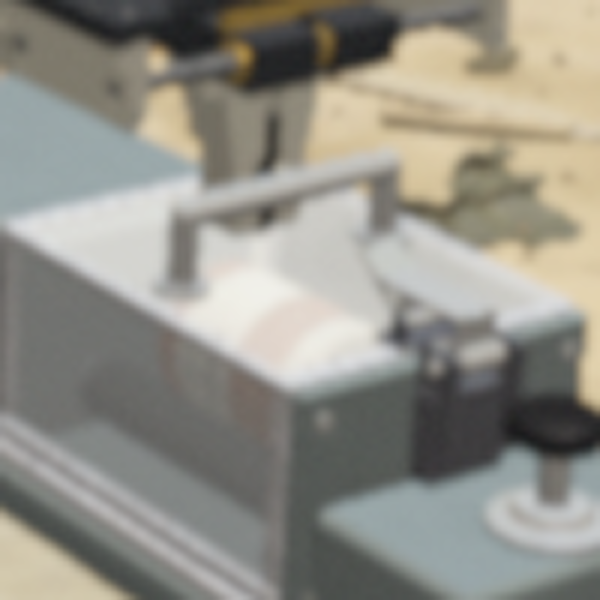

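The stop is reached (16 N) and the catch lever now lies lower than before, at about (430,275) in the crop. I'll back off, rise and move over the plunger.

```bash
python3 -m creep '[[0,0,0,-0.01,0,0,0],[0,0,0,-0.03,0,0,0],[0,0,0,-0.03,0,-0.02,0],[0,0,0,-0.03,0,-0.05,0],[0,0,0,-0.02,0,-0.06,0],[0,0,0,0.01,-0.002,-0.06,0],[0,0,0,0.05,-0.0025,-0.06,0],[0,0,0,0.09,-0.0025,-0.06,0],[0,0,0,0.13,-0.0025,-0.06,0],[0,0,0,0.155,-0.0025,-0.06,0],[0,0,0,0.163,-0.0025,-0.06,0],[0,0,0,0.163,-0.0025,-0.06,0]]'
python3 - <<'E'
from h import *
cv2.imwrite("pics/c11.png",cv2.resize(ctrl.snapshot("side")[180:320,310:450],(600,600),interpolation=cv2.INTER_CUBIC))
cv2.imwrite("pics/t11.png",cv2.resize(ctrl.snapshot("top")[170:260,240:470],(800,313)))
o=ctrl.get_obs();print(o['tool_pos'],o['clock'])
E
```

```text
clock: 14.87
tool_pos: [0.5846, -0.2209, 0.2639]
orientation: [180.0, -0.0, -87.1]
force: [-0.3, 0.6, -0.1]
opening: 0.0005
[ 0.58462896 -0.21857264  0.26407893] 14.9667
```

View pics/c11.png

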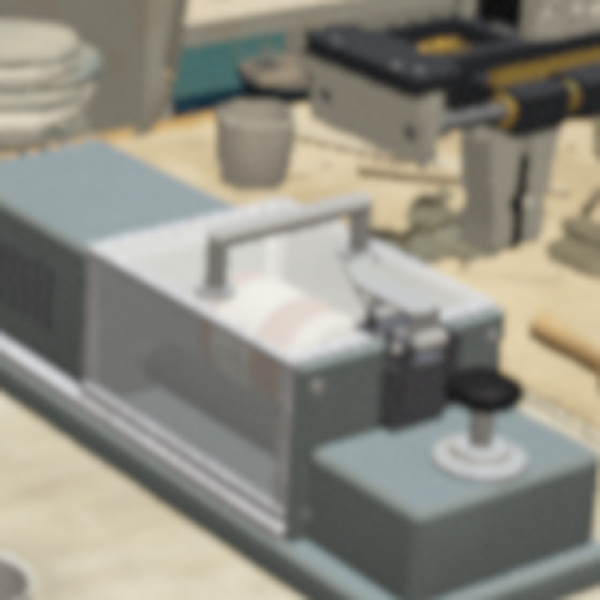

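View pics/t11.png

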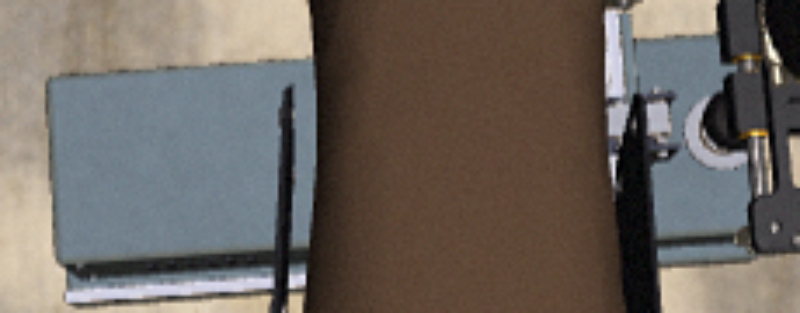

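Guard shut, catch down, and the tool is over the plunger: (0.5846,-0.2186) against the measured (0.585,-0.219). I'll press.

```bash
python3 -m creep '[[0,0,0,0,0,0.02,0],[0,0,0,0,0,0.045,0],[0,0,0,0,0,0.06,0],[0,0,0,0,0,0.064,0],[0,0,0,0,0,0.066,0],[0,0,0,0,0,0.066,0]]'; python3 -m creep '[[0,0,0,0,0,0.003,0],[0,0,0,0,0,0.006,0],[0,0,0,0,0,0.009,0],[0,0,0,0,0,0.012,0],[0,0,0,0,0,0.015,0],[0,0,0,0,0,0.018,0],[0,0,0,0,0,0.02,0],[0,0,0,0,0,0.021,0],[0,0,0,0,0,0.021,0]]'; python3 -m creep '[[0,0,0,0,0,0.0005,0],[0,0,0,0,0,0.001,0],[0,0,0,0,0,0.001,0]]'
```

```text
clock: 15.47
tool_pos: [0.5852, -0.2176, 0.1987]
orientation: [-180.0, -0.0, -86.9]
force: [0.8, 0.1, 0.5]
opening: 0.0004
clock: 16.22
tool_pos: [0.5858, -0.2182, 0.1789]
orientation: [-179.8, -0.0, -86.9]
force: [-1.5, 2.3, 10.3]
opening: 0.0004
clock: 16.47
tool_pos: [0.5858, -0.2182, 0.1781]
orientation: [-179.8, -0.0, -86.9]
force: [-1.0, 3.2, 9.1]
opening: 0.0005
```

```bash
for i in 1 2 3; do python3 -m creep '[[0,0,0,0,0,0.0005,0],[0,0,0,0,0,0.001,0],[0,0,0,0,0,0.001,0]]'|grep -E "pos|force"; done
```

```text
tool_pos: [0.5858, -0.2182, 0.1772]
force: [-1.5, 3.4, 10.8]
tool_pos: [0.5858, -0.2181, 0.1762]
force: [-1.7, 3.6, 11.4]
tool_pos: [0.5857, -0.2182, 0.1754]
force: [-1.7, 4.1, 12.5]
```

```bash
for i in 1 2 3; do python3 -m creep '[[0,0,0,0,0,0.0005,0],[0,0,0,0,0,0.001,0],[0,0,0,0,0,0.001,0]]'|grep -E "pos|force"; done
```

```text
tool_pos: [0.5858, -0.2182, 0.1753]
force: [-4.3, 5.4, 18.6]
tool_pos: [0.5858, -0.2182, 0.1752]
force: [-6.3, 5.9, 23.7]
tool_pos: [0.5858, -0.2182, 0.1751]
force: [-8.7, 8.2, 29.7]
```

The stop is reached: z holds at 0.175 while the force climbs. I'll let go, rise clear and check.

```bash
python3 -m creep '[[0,0,0,0,0,-0.004,0],[0,0,0,0,0,-0.008,0],[0,0,0,0,0,-0.016,0],[0,0,0,0,0,-0.03,0],[0,0,0,0,0,-0.06,0],[0,0,0,0,0,-0.1,0],[0,0,0,0,0,-0.13,0],[0,0,0,0.04,0,-0.13,0],[0,0,0,0.08,0,-0.13,0],[0,0,0,0.1,0,-0.13,0],[0,0,0,0.1,0,-0.13,0],[0,0,0,0.1,0,-0.13,0]]'
python3 - <<'E'
from h import *
s=ctrl.snapshot("side");cv2.imwrite("pics/s12.png",s);cv2.imwrite("pics/c12.png",cv2.resize(s[180:320,310:450],(600,600),interpolation=cv2.INTER_CUBIC))
cv2.imwrite("pics/t12.png",ctrl.snapshot("top"))
o=ctrl.get_obs();print(o['tool_pos'],o['clock'],o['force'])
E
```

```text
clock: 18.97
tool_pos: [0.5896, -0.3193, 0.2996]
orientation: [180.0, 0.0, -87.1]
force: [-0.6, 0.0, -0.2]
opening: 0.0008
[ 0.5898105  -0.31791202  0.29996709] 19.0667 [ 0.63838555  0.19774838 -0.27733729]
```

View pics/c12.png

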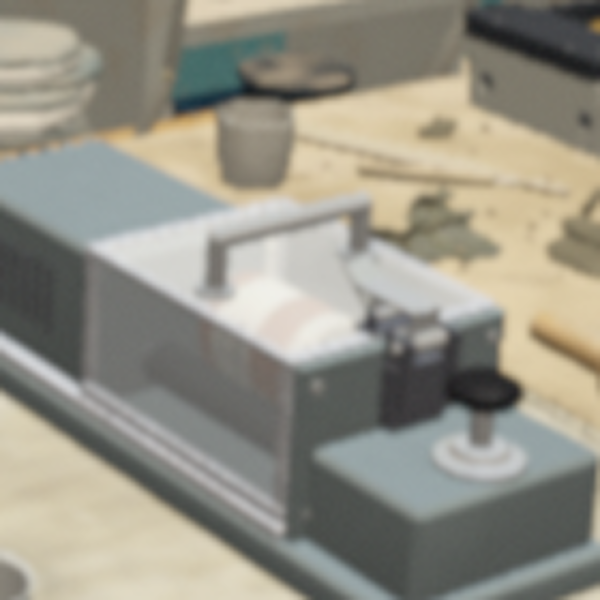

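View pics/t12.png

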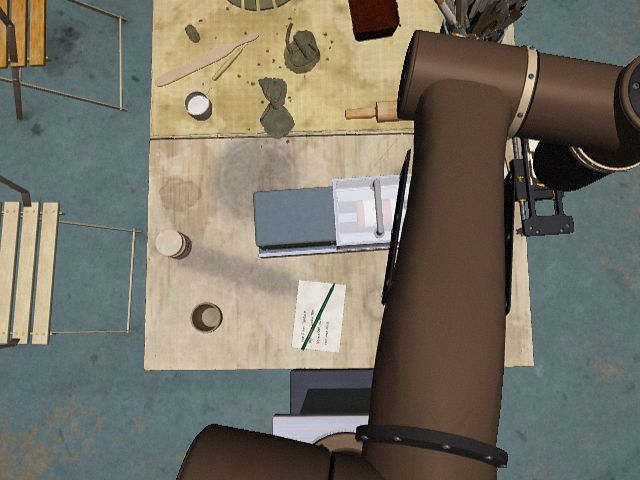

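View pics/s12.png

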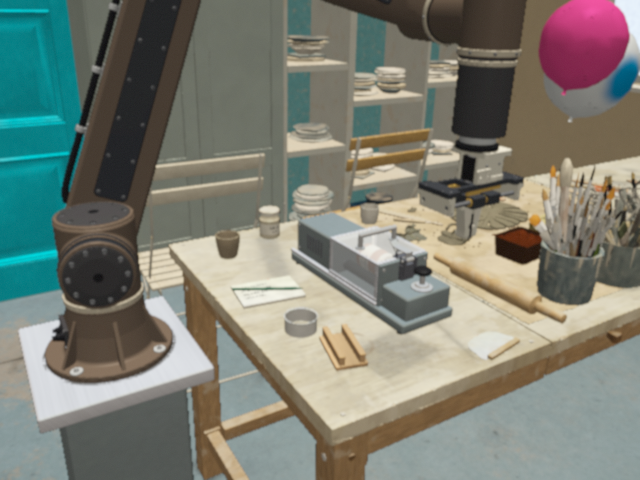

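The guard is shut with the catch down at about (405,285) in the crop. The plunger is up at (485,388), and the cup, cutter and pale jar stand where they were. The tool is free, so I'll hand in.

```bash
python3 -c "
from plant import ctrl
print(ctrl.close_job())"
```

```text
the job is handed in; nothing more can be done
None
```

The jar is mixing-ready and the job is handed in, at about 19 s on the robot's clock. I laid the jar in the groove midway along the rollers, within a few millimetres by camera. I then pushed the guard by its handle to its stop, and only after that pressed the plunger to its stop and let it come back up.

- **Guard:** The push force rose to 7.5 N under the catch, fell off, then reached 16 N at the end stop. The pictures show the catch lever down behind the bar. I did not pull on the guard to test the catch.
- **Plunger:** The tool stopped at a TCP height of 0.175 m while the force climbed from 12.5 N to about 30 N, which marks the stop. The last picture shows the plunger back up.
- **Everything else:** The cup, the cutter and the pale jar look unmoved in the last pictures, and the gripper was clear of everything. No check failed or disagreed, but in the last pictures I could see the jar only through the clear guard. I could not tell whether the rollers were turning.

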